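# Sort the metals at the silversmith's bench

## Robot

A 6-joint arm with a two-finger parallel gripper is mounted at the origin on the work surface. World frame = base frame: x ahead of the robot, y to its left, z up, the work surface at z = 0. Lengths are in m, angles in rad, forces in N, time in s.
With the tool pointing down it reaches from about 0.375 to 0.9 m from the base axis. Payload 3.1 kg.
Tool frame: the origin (TCP) lies between the finger pads; the fingertips stand 17 mm ahead of it and the grasp point (between the pads) lies 2 mm behind it (manip.tip_extent is the distance from the TCP to the fingertips, in m); z points along the fingers, y is the line along which they close (so a half turn about z gives the same grasp; the last joint's range is limited). The gripper opens to 85 mm and grips with 20 to 120 N. Pads are 22 mm wide; open, the fingers measure 114 mm over their backs; the gripper's body (76 mm by 85 mm) begins 54 mm behind the grasp point. The pads swing forward as they close: fully open they stand 13 mm farther back than shut.
Start: joints at [1.042, 0.527, 1.433, -0, 1.181, -0.178], TCP at [0.215, 0.587, 0.248] pointing down, gripper open.
Joint ranges: [-3.08, 3.08], [-0.75, 2.2], [0.22, 2.44], [-1.43, 4.57], [0, 2.65], [-2.85, 2.85]. Speed limits (rad/s): [2.79, 2.79, 3.14, 3.14, 3.14, 3.14].

## Interface

Orientations are given as a unit quaternion [w, x, y, z].
In Python, from plant import manip gives the robot as it stands. The module is installed in compiled form; this text tells all that it offers.
- The arm moves only by the tool arm_command, never from a script. Its argument "deltas" is a list of rows, each a list of 7 numbers: the opening, from 0 (shut) to 1 (fully open), then the shift along the world's x, y, z in m, then the turn, a rotation vector about the world's x, y, z in degrees. A call has 1 to 5 rows; each row is the pose to reach, as a shift and turn from the pose commanded when the call began; what a row does not reach only later rows make up. A row lasts 1/8 s, in which the tool goes at most 62.5 mm and 10.7 degrees, less where a joint would pass 70% of its speed; a pose out of reach is approached as far as the arm can. A call with a gripper value outside its range is refused whole. The fingers move at their own pace and stop on an object; "squeeze" is the grip in N (left out, the last holds). Time passes only in rows, so rows that repeat a pose let the fingers close. It gives the time, the measured TCP pose, the force, the opening and the grip force at its end, in the units of the state.
- manip.sense(): the state, without advancing time (a new reading comes with each control period).
- manip.read_camera(name): name is "scene" or "top" or "wrist"; returns the picture (400x640x3 uint8, blue, green, red); there is no depth.
- manip.camera_info(name): a dict with "mtx" (3x3 intrinsics, pixels), "R" (3x3) and "t" (3): a world point X has camera coordinates R X + t. Camera axes: x right, y down, z forward; pixel columns grow to the right and rows downward; lengths in m; the calibration is good to about 2 mm. A picture is of the moment at which its call begins: read the wrist's pose just before it. camera_info takes no time and is no camera call; for the wrist camera it gives the pose at the moment of the call.
- manip.job_done(): hands the job in; it is judged then, once.
The state is a dict: "t": time; "joint_pos": joint angles; "qd": joint speeds; "effort": joint torques, N m; "tool_pos": TCP position; "ee_rot": TCP orientation; "force": force on the tool from outside, world axes, zero at the start; "moment": the same for the moment, N m; "gripper_width": finger opening in m; "grasp_force": force on a finger pad.
Only numpy, scipy, OpenCV 4.12 (cv2) and the standard library are available. Lean on these libraries where they do the work, as an engineer would, in place of code of your own. Each camera call takes 0.05 s, during which the arm holds its last target. There are 200 camera calls.

## Task

Clear up the pieces of metal lying on the silversmith's bench by sorting them into the trays: the two copper pieces into the green tray, the two brass pieces into the blue tray and the silver cup into the white tray. Leave every piece resting on the floor of its tray the same way up as it stands now, none piled on another or propped on a rim, and leave the amber flux jar and the hammer where they are.

Things in the scene. Friction and masses are not known exactly. Their poses are not given: they have to be found in the camera images.
- copper_collar: reddish copper collar (short tube) standing on its end on the bench: 36 mm outside, 24 mm inside diameter, 22 mm high, about 0.1 kg. Origin at the centre of its underside, z up.
- copper_bar: reddish copper bar offcut lying on the bench: 50 mm long (its y), 16 mm wide (its x), 16 mm high, about 0.11 kg. Origin at the centre of its underside, z up. It is turned at most 0.6 rad from having its length across the bench (world y).
- brass_disc: solid yellow brass disc lying flat on the bench: 40 mm diameter, 16 mm thick, about 0.17 kg. Origin at the centre of its underside, z up.
- brass_knob: turned yellow brass drawer knob standing upright: foot and head 30 mm diameter, waist 16 mm between 12 and 20 mm up, 40 mm high, about 0.12 kg. Origin at the centre of its underside, z up.
- silver_cup: small silver-grey open cup standing upright, empty: 44 mm diameter at the rim, tapering evenly to 35 mm at the foot, 45 mm high, wall 3 mm, about 0.08 kg. Origin at the centre of its underside, z up.
- green_tray: green tray, fixed to the bench, open on top: 110 (its x) by 140 (its y) by 15 mm high outside, walls 4 mm, floor 4 mm thick (inside 102 by 132 mm, 11 mm deep). Origin at the centre of its underside; z up. It is turned at most 0.2 rad from the bench. Belongs to: copper.
- blue_tray: blue tray, fixed to the bench, open on top: 110 (its x) by 140 (its y) by 15 mm high outside, walls 4 mm, floor 4 mm thick (inside 102 by 132 mm, 11 mm deep). Origin at the centre of its underside; z up. It is turned at most 0.2 rad from the bench. Belongs to: brass.
- white_tray: white tray, fixed to the bench, open on top: 110 (its x) by 140 (its y) by 15 mm high outside, walls 4 mm, floor 4 mm thick (inside 102 by 132 mm, 11 mm deep). Origin at the centre of its underside; z up. It is turned at most 0.2 rad from the bench. Belongs to: silver.
- flux_jar: bystander, leave it alone: amber glass jar with a black cap, 38 mm diameter, 50 mm high, standing among the metal pieces. Origin at the centre of its underside, z up.
- hammer: bystander, leave it alone: hammer about 220 mm long lying on the bench to the robot's left of the trays, handle towards the robot. Origin under its middle, x along the handle towards the head.

How it is judged:
By the outcome, as a careful person would: the job done as asked, in the order asked, and still so for the second after the job is handed in, with the robot touching nothing.
It also fails if it takes over 102 s, if anything falls off the work surface, if the arm or the gripper's body presses on something with over 40 N, if the wrist force passes 120 N, or if a joint passes its speed limit or range.

## Working session

There is one attempt and no reset: what is moved stays moved. The work goes in short steps, Python scripts to look and compute and a tool call to move; the robot and the scene stay as the last step left them, time stands still between calls to the robot, and variables do not carry over. Pictures are saved under pics/ and viewed, at most 14 in all, crops included, and the job is handed in when it is done.

Besides the shell and the picture viewer there is one more tool, called after "Request:" by a JSON object that holds its "api" and its "payload". arm_command: Moves the arm, as the interface text tells. Its arguments: {"type":"object","properties":{"deltas":{"type":"array"},"squeeze":{"type":"number"}},"required":["deltas"]}

```bash
mkdir -p pics; python3 - <<'E'
from plant import manip
import cv2
s=manip.sense();print(s)
for n in("top","scene"):
    im=manip.read_camera(n);cv2.imwrite(f"pics/{n}0.png",im)
    c=manip.camera_info(n);print(n,c["mtx"].tolist(),c["R"].tolist(),c["t"].tolist())
print(manip.tip_extent)
E
```

```text
{'t': 0.0, 'joint_pos': array([ 1.04146881e+00,  5.28462705e-01,  1.43391306e+00,  4.19886184e-06,
        1.18138516e+00, -1.78510584e-01]), 'qd': array([ 1.47536300e-03, -1.45614631e-03, -1.04659493e-04,  9.16281715e-04,
       -2.84087249e-05, -1.25419014e-03]), 'effort': array([ 9.21272003e-04, -4.42349052e+01, -1.78030533e+01, -8.31738816e-05,
        8.38110514e-03, -3.12190252e-06]), 'tool_pos': array([0.21441873, 0.58634355, 0.24733228]), 'ee_rot': array([-3.77556639e-04,  1.74511036e-01,  9.84654621e-01, -1.01626857e-03]), 'force': array([ 0.23206583, -0.56919374, -0.40553843]), 'moment': array([-0.00035454, -0.00662824,  0.01923151]), 'grasp_force': 0.0, 'gripper_width': 0.08570449483248536}
top [[491.87838937143823, 0.0, 314.87215039265317], [0.0, 491.87838937143823, 199.31682581666038], [0.0, 0.0, 1.0]] [[0.01009072300234905, -0.9996578559573984, 0.02413189449561054], [-0.9981600821203136, -0.011512685339631486, -0.05953073607674854], [0.059788190898025326, -0.023486785623580933, -0.997934738913429]] [0.07970780030338334, 0.5264120964156686, 1.087830610439074]
scene [[380.59442672739635, 0.0, 320.33359960979914], [0.0, 380.59442672739635, 197.17752069016115], [0.0, 0.0, 1.0]] [[0.7884346179387292, 0.615041505667978, 0.009736505609134041], [0.4174514235830942, -0.5233801448025452, -0.7428374875939655], [-0.4517799931208311, 0.5897433088489713, -0.6694009766078987]] [-0.4972418282511549, -0.1560195306580353, 1.0617074896636933]
0.017
```

View pics/top0.png

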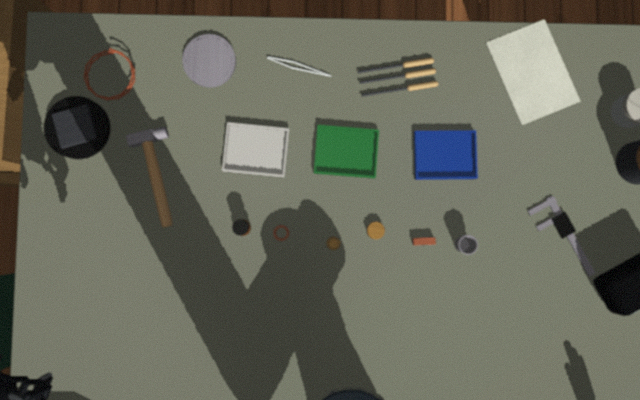

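View pics/scene0.png

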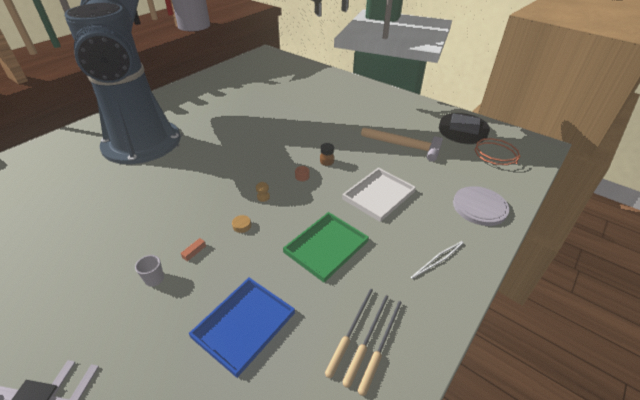

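The top view shows, left to right, the jar (241,228), collar (281,233), knob (333,243), disc (376,230), bar (424,240) and cup (467,245). The trays are white (255,149), green (346,150) and blue (445,153). The scene view agrees with this layout. The gripper is at the top view's lower-left corner, and its shadow falls across the collar and knob.

```bash
cat > h.py <<'E'
import numpy as np, cv2
def ray(c,uv,z):
    R=np.array(c["R"]);t=np.array(c["t"]);C=-R.T@t
    d=R.T@np.linalg.inv(c["mtx"])@np.array([uv[0],uv[1],1.])
    return C+d*(z-C[2])/d[2]
def blobs(m,amin):
    cs,_=cv2.findContours(m.astype(np.uint8),cv2.RETR_EXTERNAL,cv2.CHAIN_APPROX_NONE)
    return [k for k in cs if cv2.contourArea(k)>amin]
E
python3 - <<'E'
from h import *
from plant import manip
im=cv2.imread("pics/top0.png");c=manip.camera_info("top")
hsv=cv2.cvtColor(im,cv2.COLOR_BGR2HSV);H,S,V=[hsv[...,i].astype(int) for i in range(3)]
def rect(k,z):
    P=np.array([ray(c,p[0],z)[:2]*1000 for p in k],np.float32)
    (x,y),(a,b),w=cv2.minAreaRect(P);return [round(float(q),1) for q in(x,y,a,b,w)]
roi=np.zeros(H.shape,bool);roi[110:270,200:500]=1
for n,m in(("green",(H>45)&(H<80)&(S>110)),("blue",(H>100)&(S>130)),("white",(S<50)&(V>110))):
    for k in blobs(m&roi,1000): print(n,rect(k,.015))
low=roi.copy();low[:205]=0
for k in blobs(low&(S>75)&((H<30)|(H>165)),15):
    x,y,w,h=cv2.boundingRect(k);mm=np.zeros(H.shape,np.uint8);cv2.drawContours(mm,[k],-1,1,-1)
    print("piece",(x,y,w,h),"H",np.median(H[mm>0]),rect(k,.018))
cr=cv2.resize(im[200:270,215:495],None,fx=2.8,fy=2.8,interpolation=cv2.INTER_CUBIC);cv2.imwrite("pics/crop0.png",cr)
E
```

```text
green [636.1, 16.6, 138.7, 109.9, 86.1]
blue [631.9, -209.1, 109.8, 141.0, 0.9]
white [549.0, 3.4, 361.1, 680.0, 0.9]
piece (412, 237, 24, 9) H 9.0 [434.8, -158.4, 17.8, 51.8, 0.6]
piece (326, 236, 15, 14) H 18.0 [428.9, 43.9, 29.9, 28.8, 64.1]
piece (273, 225, 17, 16) H 12.0 [450.6, 160.0, 33.3, 35.5, 0.5]
piece (242, 224, 9, 12) H 15.0 [454.9, 235.0, 11.0, 27.6, 60.0]
piece (367, 221, 18, 19) H 18.0 [458.3, -50.7, 40.2, 38.1, 0.2]
```

View pics/crop0.png

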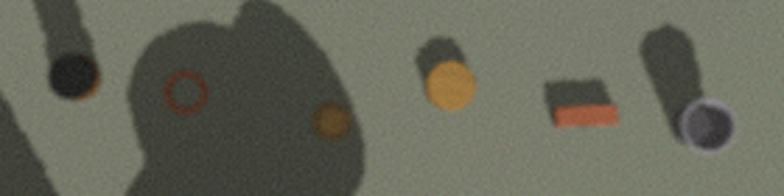

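Request:
{"api": "arm_command", "payload": {"deltas": [[0.8,0.026,-0.047,-0.01,0,0,-8],[0.8,0.052,-0.094,-0.02,0,0,-16],[0.8,0.078,-0.142,-0.03,0,0,-24],[0.8,0.105,-0.19,-0.04,0,0,-32],[0.8,0.131,-0.237,-0.05,0,0,-39]], "squeeze": 40}}

```text
t: 0.72
tool_pos: [0.3463, 0.3483, 0.1979]
ee_rot: [0.0, 0.495, 0.869, -0.0]
force: [0.9, -0.2, 0.1]
gripper_width: 0.0679
grasp_force: 0.0
```

Request:
{"api": "arm_command", "payload": {"deltas": [[0.8,0.026,-0.047,-0.01,0,0,-8],[0.8,0.052,-0.094,-0.02,0,0,-16],[0.8,0.078,-0.142,-0.03,0,0,-24],[0.8,0.104,-0.189,-0.047,0,0,-31],[0.8,0.104,-0.189,-0.047,0,0,-31]]}}

```text
t: 1.35
tool_pos: [0.4514, 0.1579, 0.1502]
ee_rot: [-0.0, 0.71, 0.704, -0.0]
force: [-0.1, 1.0, 0.1]
gripper_width: 0.0685
grasp_force: 0.0
```

```bash
python3 - <<'E'
from h import *
from plant import manip
s=manip.sense();c=manip.camera_info("wrist");im=manip.read_camera("wrist");cv2.imwrite("pics/w1.png",im)
import pickle;pickle.dump(c,open("w1.pkl","wb"))
print(s["tool_pos"],s["ee_rot"],s["t"])
for p in((.4506,.16,.022),(.455,.245,.05)):
    q=np.array(c["R"])@p+c["t"];print((c["mtx"]@q/q[2])[:2])
t=manip.read_camera("top");cv2.imwrite("pics/top1.png",t);c=manip.camera_info("top")
hsv=cv2.cvtColor(t,cv2.COLOR_BGR2HSV);m=(hsv[...,1]<50)&(hsv[...,2]>110);r=np.zeros_like(m);r[112:185,212:298]=1
for k in blobs(m&r,800):
    print(cv2.minAreaRect(np.array([ray(c,p[0],.015)[:2]*1000 for p in k],np.float32)))
E
```

```text
[0.45143569 0.15789804 0.1502217 ] [-1.41624086e-04  7.09921701e-01  7.04280426e-01 -4.90203373e-04] 1.35
[329.22206985 193.42326533]
[335.58288239  73.25610029]
((639.6988525390625, 222.25711059570312), (163.5225067138672, 191.42933654785156), 0.9093743562698364)
```

View pics/w1.png

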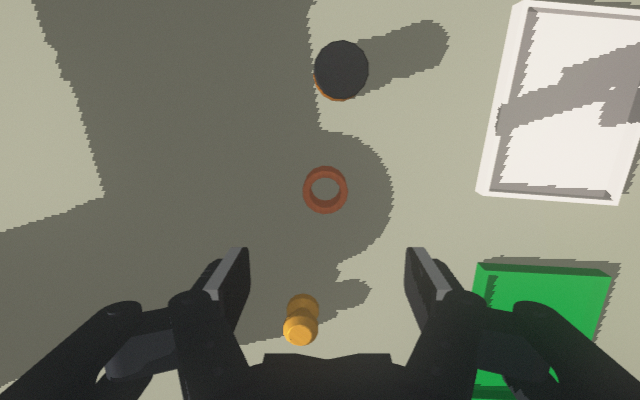

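The wrist view shows the collar at (325,190), within 3 px of the prediction. The jar is well clear at (341,70), so I can pick now.

Request:
{"api": "arm_command", "payload": {"deltas": [[0.8,-0.001,0.002,-0.05,0,0,0],[0.8,-0.001,0.002,-0.1,0,0,0],[0.8,-0.001,0.002,-0.129,0,0,0],[0.8,-0.001,0.002,-0.129,0,0,0],[0,-0.001,0.002,-0.129,0,0,0]]}}

```text
t: 2.08
tool_pos: [0.4488, 0.1639, 0.0233]
ee_rot: [0.0, 0.707, 0.707, 0.0]
force: [0.4, 0.4, 0.1]
gripper_width: 0.0518
grasp_force: 0.0
```

Request:
{"api": "arm_command", "payload": {"deltas": [[0,0,0,0,0,0,0],[0,0,0,0,0,0,0],[0,0,0,0,0,0,0],[0,0,0,0,0,0,0]]}}

```text
t: 2.58
tool_pos: [0.4495, 0.1634, 0.024]
ee_rot: [0.001, 0.708, 0.706, 0.001]
force: [-0.9, 3.8, 6.7]
gripper_width: 0.0338
grasp_force: 40.3
```

Request:
{"api": "arm_command", "payload": {"deltas": [[0,0,0,0.04,0,0,0],[0,0,0,0.08,0,0,0],[0,0.047,-0.028,0.08,0,0,0],[0,0.094,-0.056,0.08,0,0,0],[0,0.14,-0.083,0.08,0,0,0]]}}

```text
t: 3.2
tool_pos: [0.5902, 0.079, 0.1036]
ee_rot: [0.001, 0.708, 0.706, 0.001]
force: [0.4, 1.4, -1.2]
gripper_width: 0.0334
grasp_force: 40.6
```

Request:
{"api": "arm_command", "payload": {"deltas": [[0,0.047,-0.028,0,0,0,0],[0,0.047,-0.028,0,0,0,0],[0,0.047,-0.028,-0.04,0,0,0],[0,0.047,-0.028,-0.06,0,0,0],[0,0.047,-0.028,-0.06,0,0,0]]}}

```text
t: 3.82
tool_pos: [0.6334, 0.0525, 0.0407]
ee_rot: [-0.002, 0.708, 0.707, -0.002]
force: [0.4, -0.1, -1.0]
gripper_width: 0.0336
grasp_force: 40.6
```

Request:
{"api": "arm_command", "payload": {"deltas": [[0,0.002,0,-0.008,0,0,0],[0,0.002,0,-0.012,0,0,0],[0,0.002,0,-0.012,0,0,0],[0,0.002,0,-0.012,0,0,0]]}}

```text
t: 4.32
tool_pos: [0.638, 0.0519, 0.0307]
ee_rot: [0.0, 0.708, 0.707, 0.0]
force: [0.5, 0.1, 0.0]
gripper_width: 0.0337
grasp_force: 40.6
```

Request:
{"api": "arm_command", "payload": {"deltas": [[0.65,0,0,0,0,0,0],[0.65,0,0,0,0,0,0],[0.65,0,0,0,0,0,0],[0.65,0,0,0.03,0,0,0],[0.65,0,0,0.08,0,0,0]]}}

```text
t: 4.95
tool_pos: [0.6362, 0.052, 0.1092]
ee_rot: [-0.002, 0.708, 0.706, -0.002]
force: [0.8, -0.1, 0.3]
gripper_width: 0.0558
grasp_force: 0.0
```

Request:
{"api": "arm_command", "payload": {"deltas": [[0.65,-0.041,-0.042,0.01,0,0,0],[0.65,-0.081,-0.084,0.02,0,0,0],[0.65,-0.122,-0.126,0.03,0,0,0],[0.65,-0.162,-0.168,0.04,0,0,0],[0.65,-0.202,-0.21,0.04,0,0,0]]}}

```text
t: 5.58
tool_pos: [0.4352, -0.1596, 0.1513]
ee_rot: [0.002, 0.708, 0.707, 0.0]
force: [0.1, -1.2, 0.6]
gripper_width: 0.0555
grasp_force: 0.0
```

Request:
{"api": "arm_command", "payload": {"deltas": [[0.65,0,0,0,0,0,0]]}}

```text
t: 5.7
tool_pos: [0.4335, -0.1603, 0.1506]
ee_rot: [-0.0, 0.71, 0.704, -0.0]
force: [0.0, -0.8, 0.1]
gripper_width: 0.0556
grasp_force: 0.0
```

```bash
python3 - <<'E'
from h import *
from plant import manip
s=manip.sense();c=manip.camera_info("wrist");im=manip.read_camera("wrist");cv2.imwrite("pics/w2.png",im)
print(s["tool_pos"],s["t"])
h=cv2.cvtColor(im,cv2.COLOR_BGR2HSV)
for k in blobs((h[...,1]>90)&((h[...,0]<30)|(h[...,0]>170)),150):
    x,y,w,hh=cv2.boundingRect(k)
    print((x,y,w,hh),np.median(h[y:y+hh,x:x+w,0]),cv2.minAreaRect(np.array([ray(c,p[0],.016)[:2]*1000 for p in k],np.float32)))
E
```

```text
[ 0.4334955  -0.16030557  0.15063115] 5.7
(317, 160, 23, 64) 9.0 ((431.7901611328125, -159.21530151367188), (15.988959312438965, 51.651336669921875), 2.593313217163086)
(332, 15, 56, 62) 19.0 ((454.365234375, -52.515960693359375), (39.513099670410156, 38.74694061279297), 23.017120361328125)
```

View pics/w2.png

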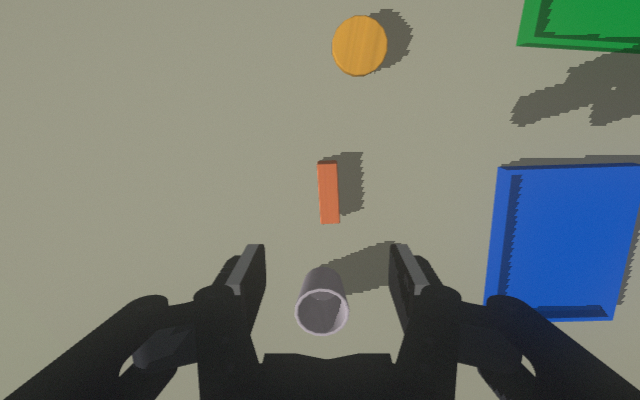

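The wrist view shows the bar at (328,192), turned about 2.6°, with the cup (322,300) and disc (359,45) clear of it. I'll pick it now.

Request:
{"api": "arm_command", "payload": {"deltas": [[0.65,-0.001,0.001,-0.05,0,0,3],[0.65,-0.001,0.001,-0.1,0,0,3],[0.65,-0.001,0.001,-0.13,0,0,3],[0.65,-0.001,0.001,-0.13,0,0,3],[0,-0.001,0.001,-0.13,0,0,3]]}}

```text
t: 6.38
tool_pos: [0.4358, -0.1567, 0.0209]
ee_rot: [0.001, 0.688, 0.725, 0.0]
force: [-0.3, 0.2, -0.8]
gripper_width: 0.0387
grasp_force: 0.0
```

Request:
{"api": "arm_command", "payload": {"deltas": [[0,0,0,0,0,0,0],[0,0,0,0,0,0,0],[0,0,0,0,0,0,0],[0,0,0,0,0,0,0]]}}

```text
t: 6.88
tool_pos: [0.4357, -0.1573, 0.0218]
ee_rot: [0.002, 0.689, 0.725, 0.0]
force: [1.6, 2.4, 6.4]
gripper_width: 0.0152
grasp_force: 40.0
```

Request:
{"api": "arm_command", "payload": {"deltas": [[0,0,0,0.04,0,0,0],[0,0,0,0.08,0,0,0],[0,0.05,0.035,0.08,0,0,-3],[0,0.1,0.07,0.08,0,0,-5],[0,0.15,0.104,0.08,0,0,-5]]}}

```text
t: 7.5
tool_pos: [0.5861, -0.0522, 0.1014]
ee_rot: [0.001, 0.72, 0.694, 0.0]
force: [0.6, -0.8, -1.2]
gripper_width: 0.0148
grasp_force: 39.4
```

Request:
{"api": "arm_command", "payload": {"deltas": [[0,0.05,0.035,0,0,0,0],[0,0.05,0.035,0,0,0,0],[0,0.05,0.035,-0.04,0,0,0],[0,0.05,0.035,-0.06,0,0,0],[0,0.05,0.035,-0.06,0,0,0]]}}

```text
t: 8.12
tool_pos: [0.6324, -0.0183, 0.0386]
ee_rot: [-0.002, 0.72, 0.694, -0.002]
force: [0.2, -0.2, -0.5]
gripper_width: 0.0147
grasp_force: 39.5
```

Request:
{"api": "arm_command", "payload": {"deltas": [[0,0.002,0,-0.008,0,0,0],[0,0.002,0,-0.013,0,0,0],[0,0.002,0,-0.013,0,0,0],[0,0.002,0,-0.013,0,0,0]]}}

```text
t: 8.62
tool_pos: [0.637, -0.0181, 0.0277]
ee_rot: [0.0, 0.72, 0.694, 0.0]
force: [0.3, -0.5, -1.3]
gripper_width: 0.0147
grasp_force: 39.5
```

Request:
{"api": "arm_command", "payload": {"deltas": [[0.5,0,0,0,0,0,0],[0.5,0,0,0,0,0,0],[0.5,0,0,0,0,0,0],[0.5,0,0,0.03,0,0,0],[0.5,0,0,0.08,0,0,0]]}}

```text
t: 9.25
tool_pos: [0.6352, -0.0178, 0.1062]
ee_rot: [-0.002, 0.72, 0.694, -0.001]
force: [0.1, -0.3, 0.7]
gripper_width: 0.0427
grasp_force: 0.0
```

Request:
{"api": "arm_command", "payload": {"deltas": [[0.75,-0.045,-0.008,0,0,0,1],[0.75,-0.09,-0.017,0,0,0,2],[0.75,-0.135,-0.025,0,0,0,2],[0.75,-0.18,-0.033,0,0,0,2],[0.75,-0.18,-0.033,0,0,0,2]]}}

```text
t: 9.88
tool_pos: [0.4523, -0.0503, 0.1073]
ee_rot: [-0.003, 0.708, 0.706, -0.001]
force: [0.8, -0.3, 0.1]
gripper_width: 0.0641
grasp_force: 0.0
```

Request:
{"api": "arm_command", "payload": {"deltas": [[0.75,0,0,-0.045,0,0,0],[0.75,0,0,-0.086,0,0,0],[0.75,0,0,-0.086,0,0,0],[0,0,0,-0.086,0,0,0],[0,0,0,-0.086,0,0,0]]}}

```text
t: 10.5
tool_pos: [0.458, -0.0514, 0.0229]
ee_rot: [0.002, 0.708, 0.707, 0.001]
force: [0.2, -1.2, -2.1]
gripper_width: 0.0381
grasp_force: 40.2
```

Request:
{"api": "arm_command", "payload": {"deltas": [[0,0,0,0,0,0,0],[0,0,0,0,0,0,0],[0,0,0,0,0,0,0]]}}

```text
t: 10.88
tool_pos: [0.458, -0.0514, 0.0228]
ee_rot: [0.002, 0.708, 0.706, 0.001]
force: [0.1, 0.6, 7.9]
gripper_width: 0.0383
grasp_force: 41.0
```

Request:
{"api": "arm_command", "payload": {"deltas": [[0,0,0,0.04,0,0,0],[0,0,0,0.08,0,0,0],[0,0.04,-0.04,0.08,0,0,0],[0,0.08,-0.085,0.08,0,0,0],[0,0.12,-0.13,0.08,0,0,0]]}}

```text
t: 11.5
tool_pos: [0.5776, -0.1821, 0.1022]
ee_rot: [0.0, 0.708, 0.707, 0.0]
force: [1.4, 0.7, -1.7]
gripper_width: 0.0378
grasp_force: 41.2
```

Request:
{"api": "arm_command", "payload": {"deltas": [[0,0.04,-0.045,0,0,0,0],[0,0.056,-0.061,0,0,0,0],[0,0.056,-0.061,-0.03,0,0,0],[0,0.056,-0.061,-0.06,0,0,0],[0,0.056,-0.061,-0.06,0,0,0]]}}

```text
t: 12.12
tool_pos: [0.6301, -0.2407, 0.0387]
ee_rot: [-0.003, 0.708, 0.706, -0.001]
force: [-1.0, 0.7, -1.2]
gripper_width: 0.0378
grasp_force: 41.1
```

Request:
{"api": "arm_command", "payload": {"deltas": [[0,0,0,-0.008,0,0,0],[0,0,0,-0.013,0,0,0],[0,0,0,-0.013,0,0,0],[0,0,0,-0.013,0,0,0]]}}

```text
t: 12.62
tool_pos: [0.6331, -0.2422, 0.0289]
ee_rot: [0.0, 0.708, 0.707, 0.0]
force: [-0.3, 0.1, -1.7]
gripper_width: 0.0375
grasp_force: 41.1
```

Request:
{"api": "arm_command", "payload": {"deltas": [[0.65,0,0,0,0,0,0],[0.65,0,0,0,0,0,0],[0.65,0,0,0,0,0,0],[0.65,0,0,0.03,0,0,0],[0.65,0,0,0.08,0,0,0]]}}

```text
t: 13.25
tool_pos: [0.6313, -0.2413, 0.107]
ee_rot: [-0.002, 0.708, 0.706, -0.001]
force: [0.9, -1.0, 0.4]
gripper_width: 0.0554
grasp_force: 0.0
```

Request:
{"api": "arm_command", "payload": {"deltas": [[0.65,-0.03,0.046,0.015,0,0,0],[0.65,-0.06,0.092,0.03,0,0,0],[0.65,-0.09,0.138,0.03,0,0,0],[0.65,-0.12,0.184,0.03,0,0,0],[0.65,-0.15,0.23,0.03,0,0,0]]}}

```text
t: 13.88
tool_pos: [0.482, -0.0109, 0.1388]
ee_rot: [0.001, 0.708, 0.706, 0.0]
force: [-0.0, 0.7, 0.9]
gripper_width: 0.0553
grasp_force: 0.0
```

Request:
{"api": "arm_command", "payload": {"deltas": [[0.65,-0.03,0.035,0,0,0,0],[0.65,-0.05,0.035,0,0,0,0],[0.65,-0.05,0.035,0,0,0,0]]}}

```text
t: 14.25
tool_pos: [0.4313, 0.0236, 0.1385]
ee_rot: [-0.001, 0.707, 0.707, -0.0]
force: [1.1, -0.5, -0.7]
gripper_width: 0.0557
grasp_force: 0.0
```

```bash
python3 - <<'E'
from h import *
from plant import manip
s=manip.sense();c=manip.camera_info("wrist");im=manip.read_camera("wrist");print(s["tool_pos"],s["t"])
h=cv2.cvtColor(im,cv2.COLOR_BGR2HSV)
for k in blobs((h[...,1]>90)&((h[...,0]<30)|(h[...,0]>170)),150):
    x,y,w,hh=cv2.boundingRect(k)
    print((x,y,w,hh),np.median(h[y:y+hh,x:x+w,0]),ray(c,(x+w/2,y+hh/2),.02))
t=manip.read_camera("top")[110:260,200:500]
t=cv2.resize(t,None,fx=2,fy=2);cv2.imwrite("pics/m3.png",cv2.vconcat([t,cv2.resize(im,(600,290))]))
E
```

```text
[0.4313114  0.0236237  0.13854214] 14.25
(559, 218, 47, 65) 11.0 [ 0.62732065 -0.01775219  0.02      ]
(301, 149, 43, 48) 19.0 [0.42548891 0.0438444  0.02      ]
(571, 140, 69, 52) 11.0 [0.63028937 0.04874548 0.02      ]
```

View pics/m3.png

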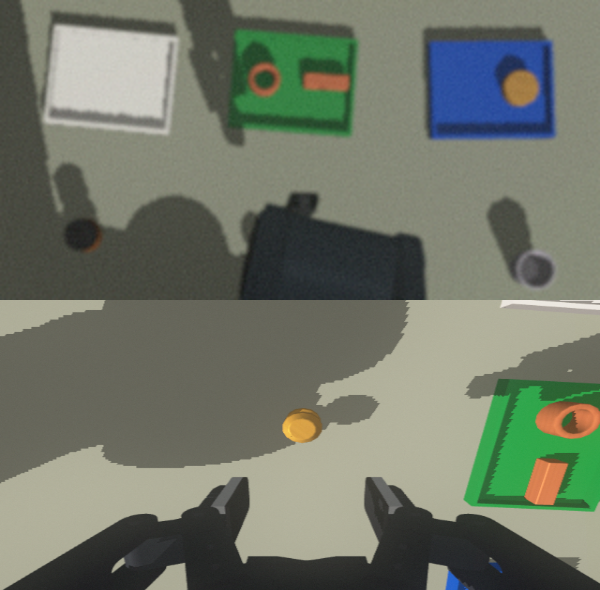

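The tops view shows the collar and bar inside the green tray, the disc in the blue tray and the cup untouched. The wrist view shows the knob upright at about (0.428, 0.044). I'll pick it next.

Request:
{"api": "arm_command", "payload": {"deltas": [[0.65,-0.003,0.021,0,0,0,0],[0.65,-0.003,0.021,-0.05,0,0,0],[0.65,-0.003,0.021,-0.1,0,0,0],[0.65,-0.003,0.021,-0.11,0,0,0],[0.65,-0.003,0.021,-0.11,0,0,0]]}}

```text
t: 14.98
tool_pos: [0.4306, 0.0435, 0.0281]
ee_rot: [-0.0, 0.708, 0.706, -0.0]
force: [0.7, -0.2, 0.6]
gripper_width: 0.0556
grasp_force: 0.0
```

Request:
{"api": "arm_command", "payload": {"deltas": [[0,0,0,0,0,0,0],[0,0,0,0,0,0,0],[0,0,0,0,0,0,0],[0,0,0,0,0,0,0],[0,0,0,0,0,0,0]]}}

```text
t: 15.6
tool_pos: [0.4306, 0.0438, 0.0298]
ee_rot: [0.001, 0.708, 0.707, 0.001]
force: [-0.7, 0.6, 7.6]
gripper_width: 0.028
grasp_force: 39.3
```

Request:
{"api": "arm_command", "payload": {"deltas": [[0,0,0,0.04,0,0,0],[0,0,0,0.08,0,0,0],[0,0.04,-0.043,0.08,0,0,0],[0,0.08,-0.086,0.08,0,0,0],[0,0.12,-0.13,0.08,0,0,0]]}}

```text
t: 16.23
tool_pos: [0.5509, -0.0873, 0.1095]
ee_rot: [0.001, 0.708, 0.707, 0.0]
force: [1.0, 0.7, -2.0]
gripper_width: 0.0277
grasp_force: 39.9
```

Request:
{"api": "arm_command", "payload": {"deltas": [[0,0.04,-0.045,0,0,0,0],[0,0.082,-0.09,0,0,0,0],[0,0.082,-0.09,0,0,0,0],[0,0.082,-0.09,-0.03,0,0,0],[0,0.082,-0.09,-0.06,0,0,0]]}}

```text
t: 16.85
tool_pos: [0.6309, -0.1753, 0.0484]
ee_rot: [-0.0, 0.708, 0.707, 0.0]
force: [-0.2, 1.0, -1.8]
gripper_width: 0.0279
grasp_force: 40.0
```

Request:
{"api": "arm_command", "payload": {"deltas": [[0,0,0,-0.008,0,0,0],[0,0,0,-0.013,0,0,0],[0,0,0,-0.013,0,0,0],[0,0,0,-0.013,0,0,0]]}}

```text
t: 17.35
tool_pos: [0.6324, -0.1763, 0.0365]
ee_rot: [0.001, 0.708, 0.707, 0.0]
force: [-0.2, -0.2, -0.8]
gripper_width: 0.0281
grasp_force: 40.0
```

Request:
{"api": "arm_command", "payload": {"deltas": [[0,0,0,-0.002,0,0,0],[0,0,0,-0.002,0,0,0],[0.6,0,0,-0.002,0,0,0],[0.6,0,0,-0.002,0,0,0],[0.6,0,0,-0.002,0,0,0]]}}

```text
t: 17.98
tool_pos: [0.6317, -0.176, 0.0332]
ee_rot: [-0.0, 0.708, 0.706, -0.0]
force: [-0.0, 0.1, 0.3]
gripper_width: 0.0514
grasp_force: 0.0
```

Request:
{"api": "arm_command", "payload": {"deltas": [[0.6,0,0,0.02,0,0,0],[0.6,0,0,0.06,0,0,0],[0.6,0,0,0.11,0,0,0],[0.9,-0.04,-0.004,0.12,0,0,0],[0.9,-0.08,-0.008,0.12,0,0,0]]}}

```text
t: 18.6
tool_pos: [0.5523, -0.1847, 0.1565]
ee_rot: [0.003, 0.707, 0.707, 0.001]
force: [-1.4, -0.4, -0.5]
gripper_width: 0.0768
grasp_force: 0.0
```

Request:
{"api": "arm_command", "payload": {"deltas": [[0.9,-0.042,-0.014,0,0,0,0],[0.9,-0.084,-0.028,0,0,0,0],[0.9,-0.124,-0.042,0,0,0,0],[0.9,-0.124,-0.042,0,0,0,0]]}}

```text
t: 19.1
tool_pos: [0.4256, -0.2264, 0.1545]
ee_rot: [-0.0, 0.709, 0.705, -0.0]
force: [0.1, 0.1, -0.3]
gripper_width: 0.0772
grasp_force: 0.0
```

```bash
python3 - <<'E'
from h import *
from plant import manip
s=manip.sense();c=manip.camera_info("wrist");im=manip.read_camera("wrist");print(s["tool_pos"],s["t"])
cv2.imwrite("pics/w4.png",im)
for z in(0.,.045):
    q=np.array(c["R"])@(.428,-.247,z)+c["t"];print((c["mtx"]@q/q[2])[:2])
E
```

```text
[ 0.42556316 -0.2263628   0.15446704] 19.1
[332.9142165  211.05352699]
[333.87698191 230.0122415 ]
```

View pics/w4.png

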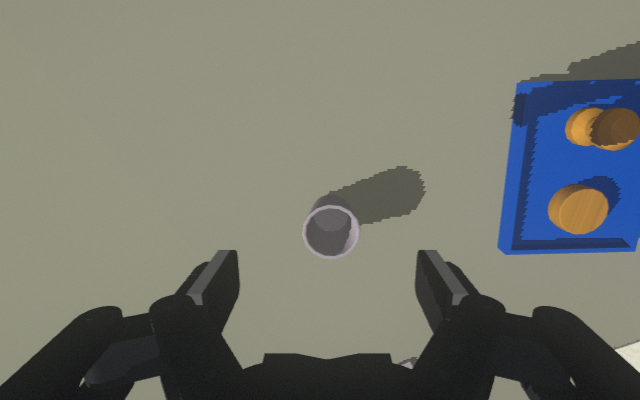

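The wrist view shows the cup rim at (331,231), within 3 px of the prediction. The knob (600,128) and disc (578,208) are in the blue tray. I'll pick the cup near its rim with a gentler squeeze.

Request:
{"api": "arm_command", "payload": {"deltas": [[0.9,0,-0.021,0,0,0,0],[0.9,0,-0.021,-0.04,0,0,0],[0.9,0,-0.021,-0.08,0,0,0],[0.9,0,-0.021,-0.118,0,0,0],[0.9,0,-0.021,-0.118,0,0,0]], "squeeze": 25}}

```text
t: 19.77
tool_pos: [0.4279, -0.2472, 0.033]
ee_rot: [-0.002, 0.707, 0.707, -0.0]
force: [0.5, -0.7, 0.9]
gripper_width: 0.077
grasp_force: 0.0
```

Request:
{"api": "arm_command", "payload": {"deltas": [[0,0,0,0,0,0,0],[0,0,0,0,0,0,0],[0,0,0,0,0,0,0],[0,0,0,0,0,0,0],[0,0,0,0,0,0,0]]}}

```text
t: 20.4
tool_pos: [0.4288, -0.2481, 0.0369]
ee_rot: [0.002, 0.708, 0.707, 0.0]
force: [-0.6, 0.1, 6.7]
gripper_width: 0.042
grasp_force: 25.3
```

Request:
{"api": "arm_command", "payload": {"deltas": [[0,0,0,0.02,0,0,0],[0,0,0,0.05,0,0,0],[0,0,0,0.09,0,0,0],[0,0,0,0.09,0,0,0]]}}

```text
t: 20.9
tool_pos: [0.4292, -0.2482, 0.1282]
ee_rot: [0.004, 0.708, 0.707, 0.0]
force: [0.5, 0.7, -0.9]
gripper_width: 0.042
grasp_force: 25.6
```

```bash
python3 - <<'E'
from h import *
from plant import manip
im=manip.read_camera("wrist");s=manip.read_camera("scene");cv2.imwrite("pics/w5.png",cv2.hconcat([im[150:,120:520],s[150:400,80:480]]))
E
```

```text
(no output)
```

View pics/w5.png

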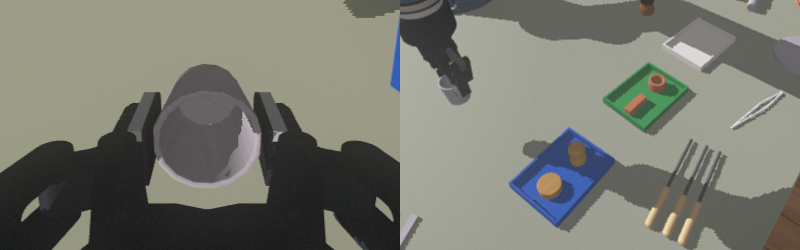

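The wrist crop shows the cup held upright by its rim. The scene crop shows all four copper and brass pieces flat and upright in their trays. Carrying the cup to the white tray.

Request:
{"api": "arm_command", "payload": {"deltas": [[0,0.018,0.04,0,0,0,0],[0,0.038,0.085,0,0,0,0],[0,0.06,0.135,0,0,0,0],[0,0.082,0.185,0,0,0,0],[0,0.104,0.235,0,0,0,0]]}}

```text
t: 21.62
tool_pos: [0.5312, -0.0102, 0.1236]
ee_rot: [-0.001, 0.708, 0.706, -0.001]
force: [0.4, -0.5, -0.9]
gripper_width: 0.0422
grasp_force: 25.7
```

Request:
{"api": "arm_command", "payload": {"deltas": [[0,0.022,0.05,0,0,0,0],[0,0.044,0.1,0,0,0,0],[0,0.066,0.15,0,0,0,0],[0,0.088,0.2,0,0,0,0],[0,0.104,0.235,0,0,0,0]]}}

```text
t: 22.25
tool_pos: [0.6351, 0.2252, 0.1229]
ee_rot: [-0.001, 0.707, 0.707, -0.001]
force: [0.2, -0.4, -0.8]
gripper_width: 0.0418
grasp_force: 25.7
```

Request:
{"api": "arm_command", "payload": {"deltas": [[0,0,0,0,0,0,0],[0,0,0,-0.03,0,0,0],[0,0,0,-0.06,0,0,0],[0,0,0,-0.075,0,0,0],[0,0,0,-0.075,0,0,0]]}}

```text
t: 22.88
tool_pos: [0.6342, 0.2219, 0.0483]
ee_rot: [-0.001, 0.708, 0.706, -0.002]
force: [-0.7, -0.3, 0.2]
gripper_width: 0.0422
grasp_force: 25.7
```

Request:
{"api": "arm_command", "payload": {"deltas": [[0,0,0,-0.004,0,0,0],[0,0,0,-0.007,0,0,0],[0,0,0,-0.007,0,0,0],[0,0,0,-0.007,0,0,0]]}}

```text
t: 23.38
tool_pos: [0.636, 0.223, 0.0438]
ee_rot: [0.0, 0.708, 0.707, 0.0]
force: [0.7, 0.0, -1.5]
gripper_width: 0.0422
grasp_force: 25.7
```

Request:
{"api": "arm_command", "payload": {"deltas": [[0.75,0,0,0,0,0,0],[0.75,0,0,0,0,0,0],[0.75,0,0,0,0,0,0],[0.75,0,0,0,0,0,0],[0.75,0,0,0.02,0,0,0]]}}

```text
t: 24.0
tool_pos: [0.6343, 0.2226, 0.0623]
ee_rot: [-0.001, 0.708, 0.706, -0.002]
force: [0.7, -0.7, -0.3]
gripper_width: 0.0639
grasp_force: 0.0
```

Request:
{"api": "arm_command", "payload": {"deltas": [[0.75,0,0,0.05,0,0,0],[0.75,0,0,0.1,0,0,0],[0.75,0,0,0.15,0,0,0],[0.75,-0.05,0,0.15,0,0,0],[0.75,-0.1,-0.02,0.15,0,0,0]]}}

```text
t: 24.62
tool_pos: [0.5355, 0.2036, 0.2158]
ee_rot: [0.001, 0.707, 0.707, 0.002]
force: [0.1, -0.8, -0.5]
gripper_width: 0.0638
grasp_force: 0.0
```

Request:
{"api": "arm_command", "payload": {"deltas": [[0.75,-0.05,0,0,0,0,0],[0.75,-0.1,-0.04,0,0,0,0],[0.75,-0.11,-0.08,0,0,0,0],[0.75,-0.11,-0.12,0,0,0,0],[0.75,-0.11,-0.12,0,0,0,0]]}}

```text
t: 25.25
tool_pos: [0.4263, 0.0811, 0.2147]
ee_rot: [0.001, 0.709, 0.705, 0.001]
force: [-0.3, 0.3, -0.3]
gripper_width: 0.0641
grasp_force: 0.0
```

```bash
python3 - <<'E'
from h import *
from plant import manip
t=manip.read_camera("top")[100:250,100:500];s=manip.read_camera("scene")[110:390,150:450]
t=cv2.resize(t,(800,300));s=cv2.resize(s,(320,299));w=cv2.resize(manip.read_camera("wrist"),(480,299))
cv2.imwrite("pics/f.png",cv2.vconcat([t,cv2.hconcat([s,w])]));print(manip.sense()["t"])
E
```

```text
25.4
```

View pics/f.png

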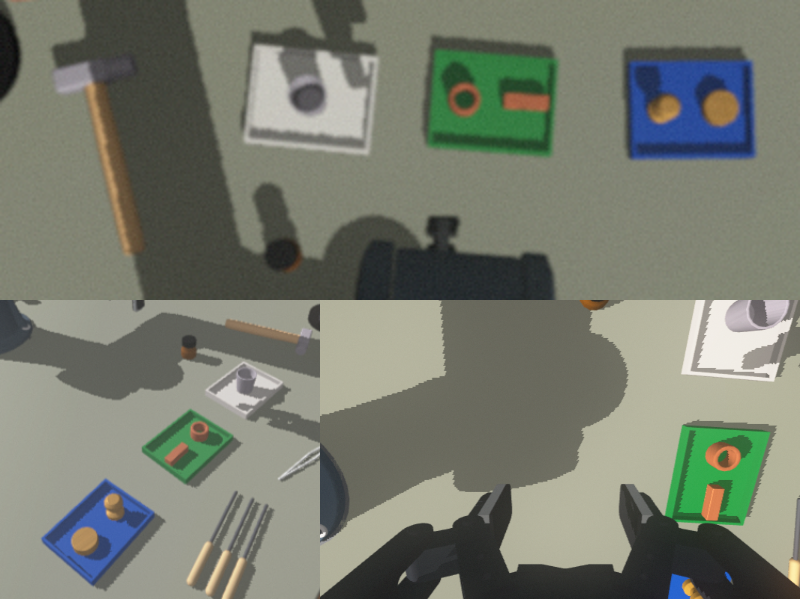

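All five pieces are in their trays, and the jar and hammer have not moved. The bar's end at (550,102) lies close to the tray wall, so I'll check that it isn't propped.

```bash
python3 - <<'E'
from h import *
from plant import manip
out=[]
for n in("top","scene","wrist"):
    im=manip.read_camera(n);c=manip.camera_info(n)
    q=np.array(c["R"])@(.636,.016,.015)+c["t"];u,v=(c["mtx"]@q/q[2])[:2].astype(int)
    h=cv2.cvtColor(im,cv2.COLOR_BGR2HSV)
    for k in blobs((h[...,1]>90)&((h[...,0]<13)|(h[...,0]>170)),40):
        P=np.array([ray(c,p[0],.020)[:2]*1000 for p in k],np.float32)
        if abs(P.mean(0)-[636,-18]).max()<25: print(n,P.min(0),P.max(0),cv2.minAreaRect(P))
    u=min(max(u,50),590);v=min(max(v,50),350)
    out.append(cv2.resize(im[v-50:v+50,u-50:u+50],(266,266),interpolation=cv2.INTER_CUBIC))
cv2.imwrite("pics/f2.png",cv2.hconcat(out))
E
```

```text
top [628.64404  -44.241158] [644.4199      3.1719582] ((636.918212890625, -20.62836456298828), (48.08240509033203, 15.354249000549316), 86.68289947509766)
scene [628.7253  -53.38027] [ 6.5006757e+02 -4.5383719e-01] ((639.3917846679688, -26.874107360839844), (52.66246795654297, 20.326416015625), 87.8380355834961)
wrist [615.0042  -44.61105] [639.8493     9.623756] ((627.6801147460938, -17.513046264648438), (53.40552520751953, 23.83411407470703), 87.38444519042969)
```

View pics/f2.png

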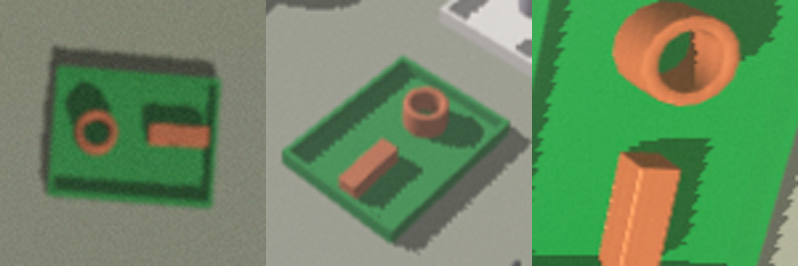

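The zoomed views show the bar lying flat on the tray floor. Its end is at y≈-0.045, about 4 mm clear of the inner wall at -0.049. Handing in.

```bash
python3 -c "
from plant import manip
print(manip.job_done())"
```

```text
the job is handed in; nothing more can be done
None
```

All five pieces are in their trays, upright and flat (copper in green, brass in blue, silver cup in white), with the jar and hammer untouched; I handed the job in at about 26 s.

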